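# Tip the weighed lemons from the scale's scoop pan into the bowl

## Robot

A 6-joint arm with a two-finger parallel gripper is mounted at the origin on a cart in front of the work surface, level with it; the furniture and walls round the work are solid. World frame = base frame: x ahead of the robot, y to its left, z up, the work surface at z = 0. Lengths are in m, angles in rad, forces in N, time in s.
With the tool pointing down it reaches from about 0.275 to 0.825 m from the base axis. Payload 4.9 kg.
Tool frame: the origin (TCP) lies on the centre line of the jaws, within the pads' length; the fingertips stand ahead of it and the grasp point (between the pads) is the TCP (env.finger_overhang is the z of the fingertips in the tool frame, in m); z points along the fingers, y is the line along which they close (so a half turn about z gives the same grasp; the last joint's range is limited). The gripper opens to 85 mm and grips with 20 to 120 N. Pads are 22 mm wide; open, the fingers measure 114 mm over their backs; the gripper's body (76 mm by 85 mm) begins 54 mm behind the grasp point. The pads swing forward as they close: fully open they stand 13 mm farther back than shut.
Start: joints at [-1.306, 0.326, -0.193, 1.052, 0, 1.437], TCP at [0.214, -0.507, 0.25] pointing down, gripper open.
Joint ranges: [-2.65, 2.65], [-0.97, 1.79], [-1.3, 1.35], [-1.93, 2.1], [-1.47, 1.37], [-3.14, 3.14]. Speed limits (rad/s): [2.57, 2.57, 3.14, 3.14, 3.14, 3.14].

## Interface

Orientations are given as a unit quaternion [x, y, z, w].
In Python, from plant import observe, imaging, env, search_frame, outline_of, mark_of gives the robot as it stands. The module is installed in compiled form; this text tells all that it offers.
- The arm moves only by the tool servo_tool, never from a script. Its argument "targets" is a list of rows, each an object with "twist": the turn, a rotation vector about the tool's x, y, z in rad, a list of three; "travel": the shift along the tool's x, y, z in m, a list of three; "fingers": the gripper command: -1 is fully open, 1 is shut, values between are in proportion. In form: [{"twist": [rx, ry, rz], "travel": [dx, dy, dz], "fingers": fingers}, ...]. A call has 1 to 12 rows; each row shifts and turns the commanded pose from where the row before left it, along the tool's axes as they then stand; what a row does not reach is not made up. A row lasts 1/8 s, in which the tool goes at most 62.5 mm and 10.7 degrees, less where a joint would pass 70% of its speed; a pose out of reach is approached as far as the arm can. A call is refused whole if a number of a shift passes 0.0625 or a number of a turn 0.188, either way. A call with a gripper value outside its range is refused whole. The fingers move at their own pace and stop on an object; "squeeze" is the grip in N (left out, the last holds). Time passes only in rows, so rows that do not move let the fingers close. It gives the time, the measured TCP pose, the force, the opening and the grip force at its end, in the units of the state.
- observe(): the state, without advancing time (a new reading comes with each control period).
- imaging.snapshot(name): name is "scene" or "top" or "wrist"; returns a dict with "pixels" (384x512x3 uint8, blue, green, red), "depth" (384x512 float32, m along the optical axis (not along the pixel's ray), 0 where there is no reading), "K" (3x3 intrinsics, pixels), "k1" (the pictures are not rectified: a ray, as slopes to the right and down, at radius r is drawn at 1 + k1 r^2 times it, then the intrinsics apply), "rvec" (rotation vector, rad) and "tvec" (3), from world to camera coordinates, as OpenCV has them; the wrist camera has in their place "T_tool_cam" (4x4, takes a point from camera to tool coordinates, whose origin is the TCP and whose axes are the flange's). Camera axes: x right, y down, z forward; pixel columns grow to the right and rows downward; lengths in m; the calibration is good to about 2 mm. A picture is of the moment at which its call begins: read the wrist's pose just before it.
- env.close_job(): hands the job in; it is judged then, once.
Trained networks look in a picture, given as the dict that the camera call returned (one of the last four; its "shot" number tells which), for a name from the list of things; names that differ only in an ending like _2 or _b are one class to them, and where a whole thing is asked for, a point or a joint stands for the part that bears it (a point fixed in the world has none). Each returns a list of dicts, best first, with "conf" (0 to 1); they miss things now and then, are a little off and sometimes report something else, mostly with a low value. They report only what shows in the picture. A call takes as long as a camera call.
- search_frame(picture, target): "xyz" ([x, y, z] in m, in world coordinates, good to about 4 mm: the middle of the surface that is visible of it).
- outline_of(picture, target): "mask" (384x512 bool, what is visible of it).
- mark_of(picture, target): "xyz" ([x, y, z] in m, in world coordinates, good to about 4 mm: a listed point, or the origin of a listed thing).
The state is a dict: "clock": time; "qpos": joint angles; "joint_vel": joint speeds; "tau": joint torques, N m; "tool_pos": TCP position; "orientation": TCP orientation; "ft_force": force on the tool from outside, world axes, zero at the start; "moment": the same for the moment, N m; "opening": opening from 0.0 (shut) to 1.0 (fully open); "gripper_force": force on a finger pad.
Only numpy, scipy, OpenCV 4.12 (cv2) and the standard library are available. Lean on these libraries where they do the work, as an engineer would, in place of code of your own. Each camera call takes 0.05 s, during which the arm holds its last target. There are 200 camera calls.

## Task

The lemons have been weighed: take the scoop pan off the kitchen scale by its handle, tip all three lemons out over its open edge into the white bowl from low above the rim so that they do not fall far, and set the empty pan back on the scale, seated flat between the corner lugs with its handle on the side where it was. Do not touch the lemons with the gripper; leave the bowl standing where it is and the tumbler, tin and mug undisturbed.

Things in the scene. Friction and masses are not known exactly. Their poses are not given: they have to be found in the camera images.
- pan: Steel scoop pan, 0.28 kg: flat floor, lips on three sides, one open edge (mouth). Origin: centre of the underside; +x to the mouth, -x to the handle, z up. Foot 130 x 84 mm, lower rim bevelled 5 mm. Floor top z = 11 mm, x = -95 to 115 mm, 140 mm wide inside, 160 mm outside. Back lip to z = 57 mm at x = -104 mm; side lips 57 mm high at the back sloping to 30 mm at the mouth. Sheet 3 mm.
- pan_grip (a point): Centre of the pan's black handle, a straight bar across its back, along the pan's y axis, at x = -152, z = 50 mm of the pan: 14 mm thick (along x), 26 mm high, free over its middle 80 mm; 40 mm of air to the back lip. Pinch it from above, fingers closing along the pan's x axis and opened to 50 mm or less beforehand. Axes as the pan.
- pan_mouth (a point): Middle of the pan's open edge at floor level, x = 115, z = 11 mm of the pan; axes as the pan. A bead 1.5 mm high runs along it. Lemons roll or slide out over it when the mouth points 25 to 45 degrees down.
- scale_seat (a point): Centre of the top of the scale's steel platform, 42 mm above the worktop: the pan's origin rests here. +x points as the pan's mouth does at the start (roughly to the robot's right), z up; display on the -y side. White scale body 188 x 190 mm, fixed on the worktop. Four L-shaped lugs stand 6 mm up at the corners and leave the pan's foot 5 mm of play each way.
- bowl: White ceramic mixing bowl, loose, 240 mm across the rim, 90 mm high, wall 5 mm, 0.75 kg. Origin: centre of its underside on the worktop.
- lemon_1: One of three like yellow lemons, 78 x 54 x 53 mm, about 0.09 kg, lying in the pan (behind, on its +y side) at the start. The origin lies on its skin and turns with it.
- lemon_1_centre (a point): The centre of lemon 1.
- lemon_2: One of three like yellow lemons, 78 x 54 x 53 mm, about 0.09 kg, lying in the pan (behind, on its -y side) at the start. The origin lies on its skin and turns with it.
- lemon_2_centre (a point): The centre of lemon 2.
- lemon_3: One of three like yellow lemons, 78 x 54 x 53 mm, about 0.09 kg, lying in the pan (in front, towards the mouth) at the start. The origin lies on its skin and turns with it.
- lemon_3_centre (a point): The centre of lemon 3.
- tumbler: Bystander: a clear drinking glass, 78 mm across, 86 mm high, behind the scale. Origin: centre of its underside.
- small_tin: Bystander: a low food tin, 75 mm across, 58 mm high, in the middle at the back. Origin: centre of its underside. To its right, against the back wall, stands the tall utensil crock (fixed, not tracked, about 0.35 m high with its utensils, x from 0.62, y -0.30 to -0.10): keep the gripper and wrist in front of it.
- mug: Bystander: a white mug with a diamond pattern, 85 x 116 x 105 mm with its handle, at the right beyond the bowl. Origin: centre of its underside, between cup and handle.

How it is judged:
On the way, in this order (a step that is already met when the one before it is completed fails the run):
1. the pan is lifted clear of the scale with all three lemons in it (z of pan in the frame of scale_seat above 0.015 m and x of lemon_1_centre in the frame of pan between -0.105 and 0.115 m and z of lemon_1_centre in the frame of pan between 0.011 and 0.085 m and x of lemon_2_centre in the frame of pan between -0.105 and 0.115 m and z of lemon_2_centre in the frame of pan between 0.011 and 0.085 m and x of lemon_3_centre in the frame of pan between -0.105 and 0.115 m and z of lemon_3_centre in the frame of pan between 0.011 and 0.085 m), for 0.2 s.
2. all three lemons lie in the bowl (horizontal distance between each of lemon_1_centre, lemon_2_centre, lemon_3_centre and bowl below 0.1 m and height (world z) of each of lemon_1_centre, lemon_2_centre, lemon_3_centre below 0.1 m), for 0.3 s.
At the end, for the whole second after the job is handed in: All three lemons rest in the bowl (centres within 100 mm of its axis and under 100 mm above the worktop), the bowl upright; the empty pan rests flat between the scale's lugs (origin within 3 mm in height, 10 mm in x and y of the seat, tilt under 3 degrees), mouth on the starting side; all at rest (all of step 2 and z of pan in the frame of scale_seat between -0.003 and 0.003 m and x of pan in the frame of scale_seat between -0.01 and 0.01 m and y of pan in the frame of scale_seat between -0.01 and 0.01 m and angle between pan's own z axis and vertical below 0.05 rad and x of pan_mouth in the frame of scale_seat above 0.05 m and angle between bowl's own z axis and vertical below 0.1 rad and linear speed of pan below 0.03 m/s and linear speed of each of lemon_1, lemon_2, lemon_3 below 0.05 m/s); the robot touches nothing.
It fails at once if a lemon past the pan's mouth is higher than 200 mm above the worktop (110 mm above the rim): it would fall too far ((x of lemon_1_centre in the frame of pan_mouth above 0.02 m and height (world z) of lemon_1_centre above 0.2 m) or (x of lemon_2_centre in the frame of pan_mouth above 0.02 m and height (world z) of lemon_2_centre above 0.2 m) or (x of lemon_3_centre in the frame of pan_mouth above 0.02 m and height (world z) of lemon_3_centre above 0.2 m)).
It fails at once if the fingers press on a lemon (over 1 N) (contact force between the fingers and lemon_1 above 1 N or contact force between the fingers and lemon_2 above 1 N or contact force between the fingers and lemon_3 above 1 N).
It fails at once if the bowl is pushed more than 40 mm from its place (distance of bowl from where it was at the start of the episode above 0.04 m).
It fails at once if the tumbler, tin or mug is moved more than 30 mm (distance of any of tumbler, small_tin, mug from where it was at the start of the episode above 0.03 m).
It also fails if it takes over 67 s, if anything falls off the work surface, if the arm or the gripper's body presses on something with over 40 N, if the wrist force passes 120 N, or if a joint passes its speed limit or range.

## Working session

There is one attempt and no reset: what is moved stays moved. The work goes in short steps, Python scripts to look and compute and a tool call to move; the robot and the scene stay as the last step left them, time stands still between calls to the robot, and variables do not carry over. Pictures are saved under pics/ and viewed, at most 10 in all, crops included, and the job is handed in when it is done.

Besides the shell and the picture viewer there is one more tool, called after ">>>" as name([rows], argument=value, ...), one row to a line, values as JSON. servo_tool: Moves the arm, as the interface text tells. Its arguments: {"type":"object","properties":{"targets":{"type":"array","items":{"type":"object","properties":{"twist":{"type":"array","items":{"type":"number"}},"travel":{"type":"array","items":{"type":"number"}},"fingers":{"type":"number"}}}},"squeeze":{"type":"number"}},"required":["targets"]}

```bash
mkdir -p pics; cat > h.py <<'E'
import numpy as np, cv2
from scipy.spatial.transform import Rotation as R
from plant import observe, imaging, env, search_frame, outline_of, mark_of
np.set_printoptions(precision=4,suppress=True)
def st():
    s=observe(); r=R.from_quat(s['orientation']); print('t',round(s['clock'],2),'pos',np.array(s['tool_pos']),'R',r.as_matrix().round(3).tolist(),'F',np.array(s['ft_force']).round(1),'open',s['opening'],'g',s['gripper_force']); return s,r
def cloud(p,mask):
    v,u=np.nonzero(mask&(p['depth']>0)); K=p['K']; d=p['depth'][v,u]
    xy=np.c_[(u-K[0,2])/K[0,0],(v-K[1,2])/K[1,1]]; s=xy.copy()
    for _ in range(6): s=xy/(1+p['k1']*(s**2).sum(1,keepdims=True))
    c=np.c_[s*d[:,None],d]
    return (c-np.ravel(p['tvec']))@R.from_rotvec(np.ravel(p['rvec'])).as_matrix()
E
python3 - <<'E'
from h import *
s,r=st(); print(s['qpos'],env.finger_overhang)
for c in ['top','scene']:
    p=imaging.snapshot(c); cv2.imwrite(f'pics/{c}0.png',p['pixels'])
    for n in ['pan','pan_grip','pan_mouth','scale_seat','bowl','lemon_1_centre','tumbler','small_tin','mug']:
        print(c,n,[(np.array(m['xyz']).round(3).tolist(),round(m['conf'],2)) for m in mark_of(p,n)[:4]])
E
```

```text
t 0.0 pos [ 0.2134 -0.5063  0.2495] R [[0.922, 0.388, -0.0], [0.388, -0.922, 0.002], [0.0, -0.002, -1.0]] F [0.5 0.1 0.1] open 0.997533454392682 g 0.0
[-1.3062  0.327  -0.1936  1.052   0.      1.4366] 0.019
top pan [([0.471, 0.162, 0.044], 0.93)]
top pan_grip [([0.442, 0.31, 0.09], 0.57), ([0.642, -0.43, 0.002], 0.5)]
top pan_mouth [([0.498, 0.054, 0.055], 0.59)]
top scale_seat []
top bowl [([0.475, -0.257, 0.001], 0.85), ([0.494, 0.05, 0.055], 0.39)]
top lemon_1_centre [([0.497, 0.215, 0.08], 0.63)]
top tumbler [([0.704, 0.047, 0.001], 0.81)]
top small_tin [([0.672, -0.077, 0.001], 0.85)]
top mug [([0.643, -0.432, -0.001], 0.78)]
scene pan [([0.472, 0.163, 0.044], 0.74), ([0.473, 0.122, 0.057], 0.65), ([0.636, -0.434, 0.001], 0.27)]
scene pan_grip [([0.441, 0.31, 0.093], 0.71)]
scene pan_mouth [([0.468, 0.123, 0.076], 0.73), ([0.705, 0.048, 0.0], 0.71), ([0.496, 0.047, 0.053], 0.68)]
scene scale_seat []
scene bowl [([0.472, -0.26, -0.002], 0.83)]
scene lemon_1_centre [([0.494, 0.216, 0.082], 0.79)]
scene tumbler [([0.704, 0.052, 0.0], 0.9)]
scene small_tin [([0.67, -0.078, -0.001], 0.57)]
scene mug [([0.637, -0.433, 0.0], 0.98), ([0.426, 0.197, 0.051], 0.4), ([0.472, 0.162, 0.043], 0.38)]
```

View pics/top0.png

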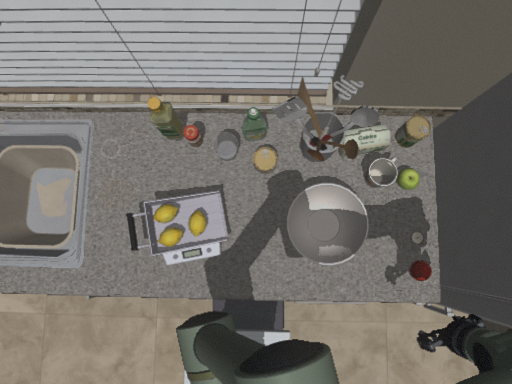

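View pics/scene0.png

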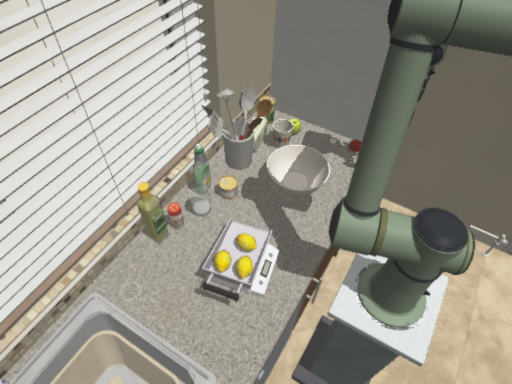

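The top view has the pan at about (185,222), with its handle at the left (132,231) and the mouth to the right. The bowl is at (328,223) and the tin at (265,158). The scene view agrees. Next I'll refine the pan's yaw from the depth data.

```bash
python3 - <<'E'
from h import *
p=imaging.snapshot('top')
m=outline_of(p,'pan')[0]['mask']; P=cloud(p,m)
full=cloud(p,np.ones_like(m))
H=full[(full[:,1]>.285)&(full[:,1]<.35)&(full[:,0]>.36)&(full[:,0]<.54)&(full[:,2]>.07)&(full[:,2]<.13)]
c=H.mean(0); w,v=np.linalg.eigh(np.cov(H[:,:2].T)); print('handle',len(H),c,v[:,1],'pan x yaw',np.degrees(np.arctan2(-v[0,1]*np.sign(v[0,1]),v[1,1]*np.sign(v[0,1]))),np.median(H[:,2]))
print(H.min(0),H.max(0))
print('rect',cv2.minAreaRect((P[:,:2]*1000).astype(np.float32)))
B=cloud(p,outline_of(p,'bowl')[0]['mask']); r=B[(B[:,2]>.08)&(B[:,2]<.1)]; print('bowl rim',cv2.minEnclosingCircle(r[:,:2].astype(np.float32)),np.median(r[:,2]))
E
```

```text
handle 297 [0.4433 0.308  0.1003] [-0.9899 -0.1414] pan x yaw -81.86905947201214 0.10256395977535215
[0.3873 0.2855 0.0814] [0.4957 0.3287 0.1127]
rect ((463.67401123046875, 201.21249389648438), (158.03848266601562, 311.35302734375), 12.905550956726074)
bowl rim ((0.47466742992401123, -0.2571392357349396), 0.11948339641094208) 0.08710507153581246
```

>>> servo_tool([
  {"twist": [0, 0, -0.18], "travel": [0, 0, 0], "fingers": -0.2},
  {"twist": [0, 0, -0.18], "travel": [0, 0, 0], "fingers": -0.2},
  {"twist": [0, 0, -0.18], "travel": [0, 0, 0], "fingers": -0.2},
  {"twist": [0, 0, -0.18], "travel": [0, 0, 0], "fingers": -0.2},
  {"twist": [0, 0, -0.18], "travel": [0, 0, 0], "fingers": -0.2},
  {"twist": [0, 0, -0.18], "travel": [0, 0, 0], "fingers": -0.2},
  {"twist": [0, 0, -0.18], "travel": [0, 0, 0], "fingers": -0.2},
  {"twist": [0, 0, -0.18], "travel": [0, 0, 0], "fingers": -0.2},
])

```text
clock: 2.15
tool_pos: [0.2136, -0.5069, 0.2503]
orientation: [0.604, 0.797, -0.0, 0.0]
ft_force: [-0.3, 0.9, -0.1]
opening: 0.599
gripper_force: 0.0
```

>>> servo_tool([
  {"twist": [0, 0, -0.18], "travel": [0, 0, 0], "fingers": 0},
  {"twist": [0, 0, -0.18], "travel": [0, 0, 0], "fingers": 0},
  {"twist": [0, 0, -0.18], "travel": [0, 0, 0], "fingers": 0},
  {"twist": [0, 0, -0.18], "travel": [0, 0, 0], "fingers": 0},
  {"twist": [0, 0, -0.18], "travel": [0, 0, 0], "fingers": 0},
  {"twist": [0, 0, -0.18], "travel": [0, 0, 0], "fingers": 0},
  {"twist": [0, 0, -0.18], "travel": [0, 0, 0], "fingers": 0},
  {"twist": [0, 0, -0.18], "travel": [0, 0, 0], "fingers": 0},
  {"twist": [0, 0, -0.07], "travel": [0, 0, 0], "fingers": 0},
])

```text
clock: 3.28
tool_pos: [0.2136, -0.5068, 0.2503]
orientation: [-0.105, 0.994, 0.0, -0.0]
ft_force: [-0.5, 0.3, 0.2]
opening: 0.497
gripper_force: 0.0
```

```bash
python3 - <<'E'
from h import *
s,r=st(); print(s['qpos'])
print(r.inv().apply(np.array([0.442,0.309,0.22])-s['tool_pos']))
E
```

```text
t 3.27 pos [ 0.2136 -0.5068  0.2503] R [[-0.978, -0.209, -0.0], [-0.209, 0.978, 0.0], [0.0, 0.0, -1.0]] F [-0.5  0.3  0.2] open 0.49729419968317795 g 0.0
[-1.3062  0.3262 -0.1926  1.052  -0.     -1.5163]
[-0.3936  0.7502  0.0303]
```

>>> servo_tool([
  {"twist": [0, 0, 0], "travel": [-0.022, 0.042, 0], "fingers": 0},
  {"twist": [0, 0, 0], "travel": [-0.022, 0.042, 0], "fingers": 0},
  {"twist": [0, 0, 0], "travel": [-0.022, 0.042, 0], "fingers": 0},
  {"twist": [0, 0, 0], "travel": [-0.022, 0.042, 0], "fingers": 0},
  {"twist": [0, 0, 0], "travel": [-0.022, 0.042, 0], "fingers": 0},
  {"twist": [0, 0, 0], "travel": [-0.022, 0.042, 0], "fingers": 0},
  {"twist": [0, 0, 0], "travel": [-0.022, 0.042, 0], "fingers": 0},
  {"twist": [0, 0, 0], "travel": [-0.022, 0.042, 0], "fingers": 0},
  {"twist": [0, 0, 0], "travel": [-0.022, 0.042, 0], "fingers": 0},
  {"twist": [0, 0, 0], "travel": [-0.022, 0.042, 0], "fingers": 0},
  {"twist": [0, 0, 0], "travel": [-0.022, 0.042, 0], "fingers": 0},
  {"twist": [0, 0, 0], "travel": [-0.022, 0.042, 0], "fingers": 0},
])

```text
clock: 4.78
tool_pos: [0.3687, 0.0422, 0.2506]
orientation: [-0.103, 0.995, -0.0, 0.001]
ft_force: [0.6, -0.9, 1.2]
opening: 0.498
gripper_force: 0.0
```

>>> servo_tool([
  {"twist": [0, 0, 0], "travel": [-0.022, 0.042, 0], "fingers": 0},
  {"twist": [0, 0, 0], "travel": [-0.022, 0.042, 0], "fingers": 0},
  {"twist": [0, 0, 0], "travel": [-0.022, 0.042, 0], "fingers": 0},
  {"twist": [0, 0, 0], "travel": [-0.022, 0.042, 0], "fingers": 0},
  {"twist": [0, 0, 0], "travel": [-0.022, 0.042, 0], "fingers": 0},
  {"twist": [0, 0, 0], "travel": [-0.022, 0.042, 0], "fingers": 0},
  {"twist": [0, 0, 0], "travel": [0, 0, 0], "fingers": 0},
  {"twist": [0, 0, 0], "travel": [0, 0, 0], "fingers": 0},
])

```text
clock: 5.78
tool_pos: [0.4451, 0.314, 0.2499]
orientation: [-0.104, 0.995, -0.0, -0.001]
ft_force: [-1.2, 0.5, 0.6]
opening: 0.5
gripper_force: 0.0
```

```bash
python3 - <<'E'
from h import *
s,r=st(); print(s['qpos'])
p=imaging.snapshot('wrist'); cv2.imwrite('pics/w1.png',p['pixels'])
T=np.array(p['T_tool_cam']); q=dict(p); q['rvec']=np.zeros(3); q['tvec']=np.zeros(3)
C=cloud(q,np.ones((384,512),bool)); W=r.apply(C@T[:3,:3].T+T[:3,3])+s['tool_pos']
g=(r.inv().apply(W-s['tool_pos']))
# handle top strip: tool frame, middle 60 mm
for n in ['pan_grip']:
    print([(np.array(m['xyz']).round(4),m['conf']) for m in mark_of(p,n)[:3]])
k=(abs(g[:,0])<.08)&(abs(g[:,1])<.05)&(W[:,2]>.098)&(W[:,2]<.115); h=g[k]
print(len(h),h.mean(0),h.min(0),h.max(0),W[k][:,2].mean())
for lo in np.arange(-.08,.08,.02):
    j=h[(h[:,0]>lo)&(h[:,0]<lo+.02)]
    if len(j): print(round(lo+.01,2),len(j),np.percentile(j[:,1],[5,50,95]),np.median(j[:,2]))
E
```

```text
t 5.78 pos [0.4451 0.314  0.2499] R [[-0.979, -0.206, -0.001], [-0.206, 0.979, -0.001], [0.001, -0.001, -1.0]] F [-1.2  0.5  0.6] open 0.49999355053303873 g 0.0
[ 0.479   0.3175 -0.2059  1.0486 -0.0004  0.2716]
[(array([0.4381, 0.3063, 0.094 ]), 0.66), (array([0.4277, 0.2035, 0.085 ]), 0.49)]
2469 [ 0.0114 -0.0095  0.1459] [-0.0522 -0.05    0.1407] [0.0794 0.0065 0.1518] 0.1040610637730091
-0.05 197 [-0.0493 -0.0036  0.0054] 0.14373484215220028
-0.03 367 [-0.0492 -0.0036  0.0036] 0.14538663699855353
-0.01 398 [-0.0493 -0.0035  0.0044] 0.1454038983332481
0.01 415 [-0.0491 -0.0034  0.0042] 0.14553093652715038
0.03 464 [-0.0493 -0.0034  0.004 ] 0.1455614090887623
0.05 521 [-0.0492 -0.0034  0.0041] 0.144977255720803
0.07 107 [-0.0499 -0.0486  0.0021] 0.1490996946469923
```

View pics/w1.png

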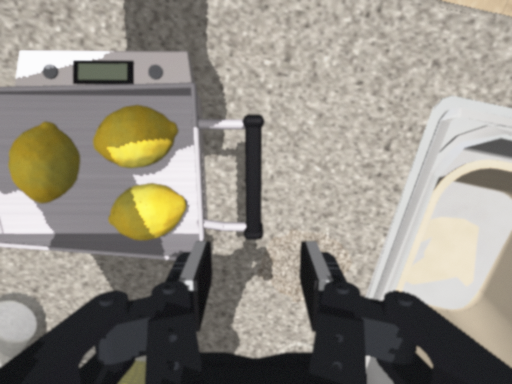

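The wrist view shows the handle bar at columns 246–260, rows 115–238, square to the image, so the tool yaw is right. The fingers sit on either side of it in y. Next I'll get the bar's exact centre.

```bash
python3 - <<'E'
from h import *
s,r=st()
p=imaging.snapshot('wrist')
T=np.array(p['T_tool_cam']); q=dict(p); q['rvec']=np.zeros(3); q['tvec']=np.zeros(3)
g=cloud(q,np.ones((384,512),bool))@T[:3,:3].T+T[:3,3]
h=g[(abs(g[:,0])<.1)&(abs(g[:,1])<.02)&(g[:,2]<.155)&(g[:,2]>.13)]
print(len(h),np.percentile(h[:,0],[0,2,98,100]),np.percentile(h[:,1],[0,2,50,98,100]),np.median(h[:,2]))
f=np.polyfit(h[:,0],h[:,1],1);print(f)
c=np.array([(h[:,0].min()+h[:,0].max())/2,np.median(h[:,1]),0]);print('centre tool',c,'world',r.apply(c)+s['tool_pos'])
E
```

```text
t 5.88 pos [0.4452 0.3134 0.2503] R [[-0.979, -0.205, -0.0], [-0.205, 0.979, -0.001], [0.001, -0.0, -1.0]] F [-0.6 -0.4 -0.3] open 0.49582972684552784 g 0.0
2157 [-0.0485 -0.0451  0.0601  0.0615] [-0.0195 -0.0139 -0.0025  0.005   0.0065] 0.1455206912993502
[-0.0006 -0.0024]
centre tool [ 0.0065 -0.0025  0.    ] world [0.4394 0.3096 0.2503]
```

>>> servo_tool([
  {"twist": [0, 0, 0], "travel": [0.006, -0.0025, 0], "fingers": 0},
  {"twist": [0, 0, 0], "travel": [0, 0, 0.02], "fingers": 0},
  {"twist": [0, 0, 0], "travel": [0, 0, 0.02], "fingers": 0},
  {"twist": [0, 0, 0], "travel": [0, 0, 0.02], "fingers": 0},
  {"twist": [0, 0, 0], "travel": [0, 0, 0.02], "fingers": 0},
  {"twist": [0, 0, 0], "travel": [0, 0, 0.02], "fingers": 0},
  {"twist": [0, 0, 0], "travel": [0, 0, 0.02], "fingers": 0},
  {"twist": [0, 0, 0], "travel": [0, 0, 0.02], "fingers": 0},
  {"twist": [0, 0, 0], "travel": [0, 0, 0.018], "fingers": 0},
  {"twist": [0, 0, 0], "travel": [0, 0, 0], "fingers": 0},
])

```text
clock: 7.18
tool_pos: [0.439, 0.3096, 0.0914]
orientation: [-0.103, 0.995, -0.001, -0.001]
ft_force: [-0.3, -0.2, -0.4]
opening: 0.498
gripper_force: 0.0
```

>>> servo_tool([
  {"twist": [0, 0, 0], "travel": [0, 0, 0], "fingers": 0.3},
  {"twist": [0, 0, 0], "travel": [0, 0, 0], "fingers": 0.5},
  {"twist": [0, 0, 0], "travel": [0, 0, 0], "fingers": 0.7},
  {"twist": [0, 0, 0], "travel": [0, 0, 0], "fingers": 1},
  {"twist": [0, 0, 0], "travel": [0, 0, 0], "fingers": 1},
  {"twist": [0, 0, 0], "travel": [0, 0, 0], "fingers": 1},
], squeeze=100)

```text
clock: 7.92
tool_pos: [0.4408, 0.3111, 0.093]
orientation: [-0.103, 0.995, 0.0, 0.001]
ft_force: [-0.2, -0.1, 6.1]
opening: 0.145
gripper_force: 97.5
```

```bash
python3 - <<'E'
from h import *
s,r=st(); print(s['qpos'])
E
```

```text
t 7.92 pos [0.4408 0.3111 0.093 ] R [[-0.979, -0.206, 0.001], [-0.206, 0.979, 0.001], [-0.001, 0.0, -1.0]] F [-0.2 -0.1  6.1] open 0.14491420700937555 g 97.5064480304718
[ 0.4779  0.4644 -0.4298  0.6751 -0.0001  0.2705]
```

>>> servo_tool([
  {"twist": [0, 0, 0], "travel": [0, 0, -0.003], "fingers": 1},
  {"twist": [0, 0, 0], "travel": [0, 0, -0.005], "fingers": 1},
  {"twist": [0, 0, 0], "travel": [0, 0, -0.008], "fingers": 1},
  {"twist": [0.02, 0, 0], "travel": [0, 0, -0.01], "fingers": 1},
  {"twist": [0.02, 0, 0], "travel": [0, 0, -0.01], "fingers": 1},
  {"twist": [0.02, 0, 0], "travel": [0, 0, -0.01], "fingers": 1},
  {"twist": [0.02, 0, 0], "travel": [0, 0, -0.01], "fingers": 1},
  {"twist": [0, 0, 0], "travel": [0, 0, -0.01], "fingers": 1},
  {"twist": [0, 0, 0], "travel": [0, 0, -0.01], "fingers": 1},
  {"twist": [0, 0, 0], "travel": [0, 0, -0.008], "fingers": 1},
  {"twist": [0, 0, 0], "travel": [0, 0, -0.004], "fingers": 1},
  {"twist": [0, 0, 0], "travel": [0, 0, 0], "fingers": 1},
])

```text
clock: 9.43
tool_pos: [0.4396, 0.3144, 0.1804]
orientation: [-0.103, 0.994, -0.04, 0.004]
ft_force: [0.1, 0.1, -5.7]
opening: 0.145
gripper_force: 97.6
```

```bash
python3 - <<'E'
from h import *
s,r=st()
p=imaging.snapshot('scene'); cv2.imwrite('pics/s2.png',cv2.resize(p['pixels'][180:340,140:380],(720,480)))
print([(np.array(m['xyz']).round(3),m['conf']) for n in ['pan','pan_mouth','pan_grip'] for m in mark_of(p,n)[:2]])
E
```

```text
t 9.43 pos [0.4396 0.3144 0.1804] R [[-0.979, -0.205, 0.017], [-0.206, 0.976, -0.078], [-0.0, -0.08, -0.997]] F [ 0.1  0.1 -5.7] open 0.14540746159691553 g 97.60284662246704
[(array([0.473, 0.162, 0.14 ]), 0.75), (array([0.493, 0.048, 0.16 ]), 0.78), (array([0.438, 0.312, 0.178]), 0.71)]
```

View pics/s2.png

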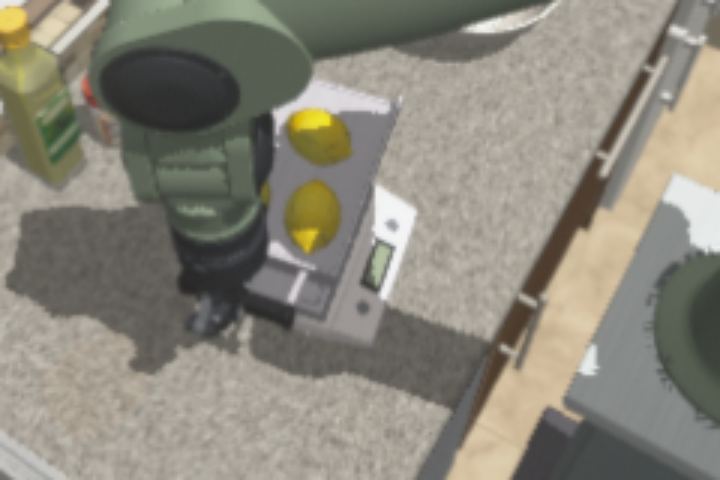

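The crop shows the pan clear of the scale and level. Two lemons show on its floor, and the third is partly hidden behind the wrist at about (265,190). I'll carry it to the bowl.

>>> servo_tool([
  {"twist": [0, 0, 0], "travel": [0.002, -0.007, 0], "fingers": 1},
  {"twist": [0, 0, 0], "travel": [0.005, -0.0145, 0.001], "fingers": 1},
  {"twist": [0, 0, 0], "travel": [0.005, -0.0145, 0.001], "fingers": 1},
  {"twist": [0, 0, 0], "travel": [0.005, -0.0145, 0.001], "fingers": 1},
  {"twist": [0, 0, 0], "travel": [0.005, -0.0145, 0.001], "fingers": 1},
  {"twist": [0, 0, 0], "travel": [0.005, -0.0145, 0.001], "fingers": 1},
  {"twist": [0, 0, 0], "travel": [0.005, -0.0145, 0.001], "fingers": 1},
  {"twist": [0, 0, 0], "travel": [0.005, -0.0145, 0.001], "fingers": 1},
  {"twist": [0, 0, 0], "travel": [0.005, -0.0145, 0.001], "fingers": 1},
])

```text
clock: 10.75
tool_pos: [0.4236, 0.1842, 0.182]
orientation: [-0.103, 0.994, -0.04, 0.004]
ft_force: [0.3, -0.2, -5.7]
opening: 0.152
gripper_force: 97.7
```

>>> servo_tool([
  {"twist": [0, 0, 0], "travel": [0.005, -0.0145, 0.001], "fingers": 1},
  {"twist": [0, 0, 0], "travel": [0.005, -0.0145, 0.001], "fingers": 1},
  {"twist": [0, 0, 0], "travel": [0.005, -0.0145, 0.001], "fingers": 1},
  {"twist": [0, 0, 0], "travel": [0.005, -0.0145, 0.001], "fingers": 1},
  {"twist": [0, 0, 0], "travel": [0.005, -0.0145, 0.001], "fingers": 1},
  {"twist": [0, 0, 0], "travel": [0.005, -0.0145, 0.001], "fingers": 1},
  {"twist": [0, 0, 0], "travel": [0.005, -0.0145, 0.001], "fingers": 1},
  {"twist": [0, 0, 0], "travel": [0.005, -0.0145, 0.001], "fingers": 1},
  {"twist": [0, 0, 0], "travel": [0.002, -0.007, 0], "fingers": 1},
  {"twist": [0, 0, 0], "travel": [0, 0, 0], "fingers": 1},
])

```text
clock: 12.0
tool_pos: [0.408, 0.0555, 0.184]
orientation: [-0.103, 0.994, -0.04, 0.004]
ft_force: [0.5, -0.1, -4.9]
opening: 0.144
gripper_force: 97.8
```

```bash
cat >> h.py <<'E'
# mouth relative to the grip, in tool axes (tool x=-pan y, y=-pan x, z=-pan z)
MT=np.array([0,-.267,.039])
def plan(s,r,M1,dth,n):
    """n rows turning about tool x by dth (total) while the mouth goes to M1; prints tool-axis rows"""
    p=np.array(s['tool_pos']); M0=p+r.apply(MT); print('mouth',M0)
    for k in range(n):
        r2=r*R.from_rotvec([dth/n,0,0]); M=M0+(np.array(M1)-M0)*(k+1)/n
        p2=M-r2.apply(MT); print((r.inv().apply(p2-p)).round(4),end=' '); r,p=r2,p2
    print('\nend',p,r.as_matrix()[:,2])
E
python3 - <<'E'
from h import *
s,r=st(); print(s['qpos'])
plan(s,r,[.464,-.2085,.122],-.08-.70,20)
p=imaging.snapshot('top'); cv2.imwrite('pics/t3.png',p['pixels'][100:300,100:420])
print([(np.array(m['xyz']).round(3),m['conf']) for n in ['pan','pan_mouth','pan_grip','bowl'] for m in mark_of(p,n)[:2]])
E
```

```text
t 12.0 pos [0.408  0.0555 0.184 ] R [[-0.979, -0.204, 0.017], [-0.205, 0.976, -0.078], [-0.0, -0.08, -0.997]] F [ 0.5 -0.1 -4.9] open 0.1439931680068558 g 97.81883955001831
[ 0.0102  0.1319 -0.6371  0.786  -0.0782 -0.1966]
mouth [ 0.4632 -0.208   0.1664]
[-0.     -0.0016 -0.0082] [-0.     -0.0017 -0.0082] [-0.     -0.0018 -0.0082] [-0.     -0.0018 -0.0082] [-0.     -0.0019 -0.0082] [-0.     -0.002  -0.0082] [-0.     -0.0021 -0.0082] [-0.     -0.0022 -0.0082] [-0.     -0.0023 -0.0082] [-0.     -0.0023 -0.0083] [-0.     -0.0024 -0.0083] [-0.     -0.0025 -0.0083] [-0.     -0.0026 -0.0083] [-0.     -0.0027 -0.0084] [-0.     -0.0027 -0.0084] [-0.     -0.0028 -0.0085] [-0.     -0.0029 -0.0085] [-0.     -0.003  -0.0085] [-0.     -0.003  -0.0086] [-0.     -0.0031 -0.0086] 
end [ 0.4273 -0.0333  0.3239] [-0.1317  0.6308 -0.7647]
[(array([ 0.438, -0.093,  0.149]), 0.82), (array([ 0.643, -0.437, -0.001]), 0.51), (array([ 0.464, -0.205,  0.162]), 0.55), (array([0.41 , 0.059, 0.18 ]), 0.94), (array([ 0.474, -0.254,  0.002]), 0.64), (array([ 0.391, -0.055,  0.152]), 0.49)]
```

View pics/t3.png

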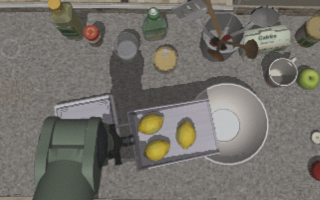

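The crop shows the pan mouth at about (215,130), inside the bowl's near rim, with all three lemons in the pan. I'll lower it, then tip.

>>> servo_tool([
  {"twist": [0, 0, 0], "travel": [0, 0, 0.005], "fingers": 1},
  {"twist": [0, 0, 0], "travel": [0, 0.001, 0.009], "fingers": 1},
  {"twist": [0, 0, 0], "travel": [0, 0.001, 0.009], "fingers": 1},
  {"twist": [0, 0, 0], "travel": [0, 0.001, 0.009], "fingers": 1},
  {"twist": [0, 0, 0], "travel": [0, 0, 0.004], "fingers": 1},
])

```text
clock: 12.88
tool_pos: [0.4074, 0.0561, 0.1469]
orientation: [-0.103, 0.994, -0.04, 0.003]
ft_force: [-0.3, -0.4, -5.4]
opening: 0.144
gripper_force: 97.9
```

```bash
python3 - <<'E'
from h import *
s,r=st()
plan(s,r,[.464,-.2085,.118],-.08-.70,26)
E
```

```text
t 12.88 pos [0.4074 0.0561 0.1469] R [[-0.979, -0.205, 0.015], [-0.206, 0.975, -0.078], [0.001, -0.08, -0.997]] F [-0.3 -0.4 -5.4] open 0.14422775991102324 g 97.91753053665161
mouth [ 0.4628 -0.2074  0.1292]
[-0.     -0.0013 -0.0076] [-0.     -0.0013 -0.0076] [-0.     -0.0013 -0.0076] [-0.     -0.0013 -0.0076] [-0.     -0.0014 -0.0076] [-0.     -0.0014 -0.0076] [-0.     -0.0014 -0.0076] [-0.     -0.0014 -0.0076] [-0.     -0.0014 -0.0076] [-0.     -0.0014 -0.0076] [-0.     -0.0014 -0.0076] [-0.     -0.0014 -0.0076] [-0.     -0.0015 -0.0076] [-0.     -0.0015 -0.0076] [-0.     -0.0015 -0.0076] [-0.     -0.0015 -0.0076] [-0.     -0.0015 -0.0076] [-0.     -0.0015 -0.0076] [-0.     -0.0015 -0.0076] [-0.     -0.0015 -0.0076] [-0.     -0.0015 -0.0076] [-0.     -0.0016 -0.0076] [-0.     -0.0016 -0.0077] [-0.     -0.0016 -0.0077] [-0.     -0.0016 -0.0077] [-0.     -0.0016 -0.0077] 
end [ 0.4274 -0.0332  0.3199] [-0.1336  0.6304 -0.7647]
```

Each row gets twist -0.03 and travel (0, -0.0014, -0.0076). I'll run 10 rows, then look.

>>> servo_tool([
  {"twist": [-0.03, 0, 0], "travel": [0, -0.0013, -0.0076], "fingers": 1},
  {"twist": [-0.03, 0, 0], "travel": [0, -0.0013, -0.0076], "fingers": 1},
  {"twist": [-0.03, 0, 0], "travel": [0, -0.0013, -0.0076], "fingers": 1},
  {"twist": [-0.03, 0, 0], "travel": [0, -0.0014, -0.0076], "fingers": 1},
  {"twist": [-0.03, 0, 0], "travel": [0, -0.0014, -0.0076], "fingers": 1},
  {"twist": [-0.03, 0, 0], "travel": [0, -0.0014, -0.0076], "fingers": 1},
  {"twist": [-0.03, 0, 0], "travel": [0, -0.0014, -0.0076], "fingers": 1},
  {"twist": [-0.03, 0, 0], "travel": [0, -0.0014, -0.0076], "fingers": 1},
  {"twist": [-0.03, 0, 0], "travel": [0, -0.0014, -0.0076], "fingers": 1},
  {"twist": [-0.03, 0, 0], "travel": [0, -0.0014, -0.0076], "fingers": 1},
])

```text
clock: 14.12
tool_pos: [0.4116, 0.0384, 0.223]
orientation: [-0.103, 0.989, 0.11, -0.011]
ft_force: [-0.3, -0.1, -4.5]
opening: 0.15
gripper_force: 97.9
```

```bash
cat >> h.py <<'E'
def look():
    s,r=st(); p=imaging.snapshot('top'); print('mouth',np.array(s['tool_pos'])+r.apply(MT))
    print('lemons',[(np.array(m['xyz']).round(3).tolist(),round(m['conf'],2)) for m in mark_of(p,'lemon_1_centre')[:5]])
    print('bowl',[(np.array(m['xyz']).round(3).tolist(),round(m['conf'],2)) for m in mark_of(p,'bowl')[:1]])
    return s,r,p
E
python3 -c "
from h import *
look()"
```

```text
t 14.12 pos [0.4116 0.0384 0.223 ] R [[-0.979, -0.201, -0.045], [-0.206, 0.955, 0.215], [0.0, 0.22, -0.976]] F [-0.3 -0.1 -4.5] open 0.15023051010571584 g 97.85884022712708
mouth [ 0.4635 -0.2081  0.1262]
lemons []
bowl [([0.476, -0.256, 0.001], 0.58)]
```

>>> servo_tool([
  {"twist": [-0.03, 0, 0], "travel": [0, -0.0014, -0.0076], "fingers": 1},
  {"twist": [-0.03, 0, 0], "travel": [0, -0.0014, -0.0076], "fingers": 1},
  {"twist": [-0.03, 0, 0], "travel": [0, -0.0015, -0.0076], "fingers": 1},
  {"twist": [-0.03, 0, 0], "travel": [0, -0.0015, -0.0076], "fingers": 1},
  {"twist": [-0.03, 0, 0], "travel": [0, -0.0015, -0.0076], "fingers": 1},
  {"twist": [-0.03, 0, 0], "travel": [0, -0.0015, -0.0076], "fingers": 1},
  {"twist": [-0.03, 0, 0], "travel": [0, -0.0015, -0.0076], "fingers": 1},
  {"twist": [0, 0, 0], "travel": [0, 0, 0], "fingers": 1},
  {"twist": [0, 0, 0], "travel": [0, 0, 0], "fingers": 1},
])

```text
clock: 15.4
tool_pos: [0.4168, 0.0132, 0.2698]
orientation: [-0.101, 0.972, 0.212, -0.022]
ft_force: [-0.7, 0.3, -5.0]
opening: 0.148
gripper_force: 98.0
```

```bash
python3 -c "
from h import *
s,r,p=look(); cv2.imwrite('pics/t4.png',cv2.resize(p['pixels'][130:290,200:400],(600,480)))
q=imaging.snapshot('scene');print([(np.array(m['xyz']).round(3).tolist(),round(m['conf'],2)) for m in mark_of(q,'lemon_1_centre')[:5]])"
```

```text
t 15.4 pos [0.4168 0.0132 0.2698] R [[-0.979, -0.187, -0.086], [-0.206, 0.889, 0.408], [0.0, 0.417, -0.909]] F [-0.7  0.3 -5. ] open 0.147657449286088 g 98.04035782814026
mouth [ 0.4634 -0.2083  0.123 ]
lemons []
bowl [([0.476, -0.256, 0.003], 0.75)]
[([0.468, -0.067, 0.214], 0.38)]
```

View pics/t4.png

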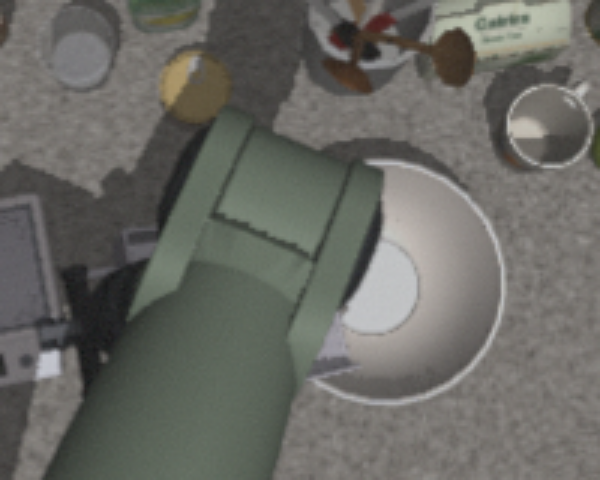

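The arm hides the pan, but the bowl at (390,290) is still empty. The tilt is 25°, so I'll keep tipping.

>>> servo_tool([
  {"twist": [-0.03, 0, 0], "travel": [0, -0.0015, -0.0077], "fingers": 1},
  {"twist": [-0.03, 0, 0], "travel": [0, -0.0015, -0.0077], "fingers": 1},
  {"twist": [0, 0, 0], "travel": [0, 0, 0], "fingers": 1},
  {"twist": [-0.03, 0, 0], "travel": [0, -0.0015, -0.0077], "fingers": 1},
  {"twist": [-0.03, 0, 0], "travel": [0, -0.0015, -0.0077], "fingers": 1},
  {"twist": [0, 0, 0], "travel": [0, 0, 0], "fingers": 1},
  {"twist": [0, 0, 0], "travel": [0, 0, 0], "fingers": 1},
])

```text
clock: 16.52
tool_pos: [0.4209, -0.0057, 0.2944]
orientation: [-0.099, 0.957, 0.27, -0.028]
ft_force: [-1.3, 0.8, -5.1]
opening: 0.142
gripper_force: 98.2
```

```bash
python3 -c "
from h import *
look()"
```

```text
t 16.52 pos [ 0.4209 -0.0057  0.2944] R [[-0.979, -0.175, -0.108], [-0.206, 0.834, 0.511], [0.0, 0.523, -0.853]] F [-1.3  0.8 -5.1] open 0.14201005407178519 g 98.20061802864075
mouth [ 0.4634 -0.2085  0.1216]
lemons []
bowl []
```

>>> servo_tool([
  {"twist": [-0.03, 0, 0], "travel": [0, -0.0016, -0.0077], "fingers": 1},
  {"twist": [-0.03, 0, 0], "travel": [0, -0.0016, -0.0077], "fingers": 1},
  {"twist": [0, 0, 0], "travel": [0, 0, 0], "fingers": 1},
  {"twist": [-0.03, 0, 0], "travel": [0, -0.0016, -0.0077], "fingers": 1},
  {"twist": [-0.03, 0, 0], "travel": [0, -0.0016, -0.0077], "fingers": 1},
  {"twist": [0, 0, 0], "travel": [0, 0, 0], "fingers": 1},
  {"twist": [0, 0, 0], "travel": [0, 0, 0], "fingers": 1},
])

```text
clock: 17.55
tool_pos: [0.4255, -0.0275, 0.3165]
orientation: [-0.098, 0.939, 0.327, -0.034]
ft_force: [0.4, 0.3, -2.7]
opening: 0.146
gripper_force: 98.7
```

```bash
python3 -c "
from h import *
s,r,p=look();print(s['qpos'],s['moment'])
q=imaging.snapshot('wrist'); cv2.imwrite('pics/w5.png',q['pixels'])"
```

```text
t 17.55 pos [ 0.4255 -0.0275  0.3165] R [[-0.979, -0.162, -0.128], [-0.206, 0.768, 0.607], [-0.0, 0.62, -0.784]] F [ 0.4  0.3 -2.7] open 0.14601731793015113 g 98.70997667312622
mouth [ 0.4637 -0.2088  0.1203]
lemons []
bowl []
[-0.5559  0.3503 -0.1832  1.5375  0.4648 -0.8844] [-0.7187 -0.1222  0.0247]
```

View pics/w5.png

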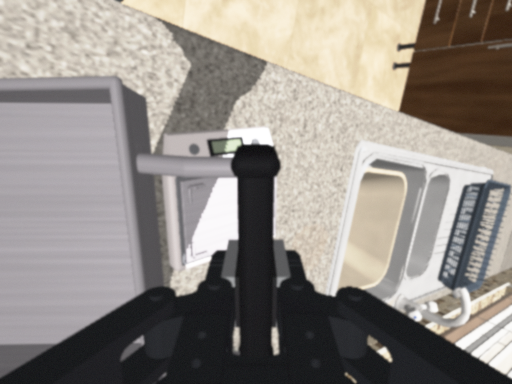

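Fz has dropped to -2.7 N, which is the empty pan's weight. The wrist view also shows a bare pan floor (left, columns 0–140). I'll raise it, level it, and check the bowl.

>>> servo_tool([
  {"twist": [0, 0, 0], "travel": [0, 0.004, -0.005], "fingers": 1},
  {"twist": [0, 0, 0], "travel": [0, 0.008, -0.01], "fingers": 1},
  {"twist": [0, 0, 0], "travel": [0, 0.008, -0.01], "fingers": 1},
  {"twist": [0, 0, 0], "travel": [0, 0.008, -0.01], "fingers": 1},
  {"twist": [0, 0, 0], "travel": [0, 0.004, -0.005], "fingers": 1},
  {"twist": [0, 0, 0], "travel": [0, 0, 0], "fingers": 1},
])

```text
clock: 18.5
tool_pos: [0.4257, -0.0278, 0.3681]
orientation: [-0.098, 0.939, 0.327, -0.034]
ft_force: [-0.8, 0.2, -3.2]
opening: 0.146
gripper_force: 98.8
```

```bash
python3 -c "
from h import *
s,r=st(); th=np.arctan2(r.as_matrix()[2,1],-r.as_matrix()[2,2]); print('tilt',th)
plan(s,r,[.45,-.15,.165],th,12)"
```

```text
t 18.5 pos [ 0.4257 -0.0278  0.3681] R [[-0.979, -0.162, -0.127], [-0.206, 0.767, 0.607], [-0.001, 0.62, -0.784]] F [-0.8  0.2 -3.2] open 0.14571026100060586 g 98.7916624546051
tilt 0.6692699261347622
mouth [ 0.4639 -0.209   0.1719]
[0.0001 0.0054 0.0185] [0.0001 0.0056 0.0183] [0.0001 0.0057 0.0181] [0.0001 0.0059 0.0179] [0.0001 0.0061 0.0176] [0.0001 0.0062 0.0174] [0.0001 0.0063 0.0171] [0.0001 0.0065 0.0169] [0.0001 0.0066 0.0166] [0.0001 0.0066 0.0164] [0.0001 0.0067 0.0161] [0.0001 0.0068 0.0158] 
end [0.3951 0.1113 0.204 ] [ 0.0006  0.0001 -1.    ]
```

>>> servo_tool([
  {"twist": [0.056, 0, 0], "travel": [0, 0.0054, 0.0185], "fingers": 1},
  {"twist": [0.056, 0, 0], "travel": [0, 0.0056, 0.0183], "fingers": 1},
  {"twist": [0.056, 0, 0], "travel": [0, 0.0057, 0.0181], "fingers": 1},
  {"twist": [0.056, 0, 0], "travel": [0, 0.0059, 0.0179], "fingers": 1},
  {"twist": [0.056, 0, 0], "travel": [0, 0.0061, 0.0176], "fingers": 1},
  {"twist": [0.056, 0, 0], "travel": [0, 0.0062, 0.0174], "fingers": 1},
  {"twist": [0.056, 0, 0], "travel": [0, 0.0063, 0.0171], "fingers": 1},
  {"twist": [0.056, 0, 0], "travel": [0, 0.0065, 0.0169], "fingers": 1},
  {"twist": [0.056, 0, 0], "travel": [0, 0.0066, 0.0166], "fingers": 1},
  {"twist": [0.056, 0, 0], "travel": [0, 0.0066, 0.0164], "fingers": 1},
  {"twist": [0.056, 0, 0], "travel": [0, 0.0067, 0.0161], "fingers": 1},
  {"twist": [0.054, 0, 0], "travel": [0, 0.0068, 0.0158], "fingers": 1},
])

```text
clock: 20.0
tool_pos: [0.3954, 0.1123, 0.2028]
orientation: [-0.103, 0.995, -0.0, -0.0]
ft_force: [0.3, -0.2, -2.7]
opening: 0.145
gripper_force: 98.6
```

>>> servo_tool([
  {"twist": [0, 0, 0], "travel": [0, 0, 0], "fingers": 1},
  {"twist": [0, 0, 0], "travel": [0, 0, 0], "fingers": 1},
])

```text
clock: 20.25
tool_pos: [0.3962, 0.1116, 0.2038]
orientation: [-0.103, 0.995, 0.0, -0.0]
ft_force: [-0.2, -0.7, -1.9]
opening: 0.149
gripper_force: 98.8
```

```bash
python3 -c "
from h import *
s,r,p=look(); cv2.imwrite('pics/t6.png',cv2.resize(p['pixels'][130:290,100:400],(750,400)))
print([(n,np.array(m['xyz']).round(3).tolist()) for n in ['pan','pan_mouth','pan_grip'] for m in mark_of(p,n)[:1]])
print('seat target',r.inv().apply(np.array([.440,.310,.0925])-s['tool_pos']))"
```

```text
t 20.25 pos [0.3962 0.1116 0.2038] R [[-0.979, -0.206, -0.001], [-0.206, 0.979, 0.001], [0.0, 0.001, -1.0]] F [-0.2 -0.7 -1.9] open 0.1486992161525432 g 98.80172610282898
mouth [ 0.4511 -0.1496  0.1646]
lemons [([0.525, -0.27, 0.045], 0.58)]
bowl [([0.641, -0.434, 0.001], 0.71)]
[('pan', [0.428, -0.038, 0.154]), ('pan_mouth', [0.528, -0.27, 0.047]), ('pan_grip', [0.467, -0.242, 0.035])]
seat target [-0.0837  0.185   0.1114]
```

View pics/t6.png

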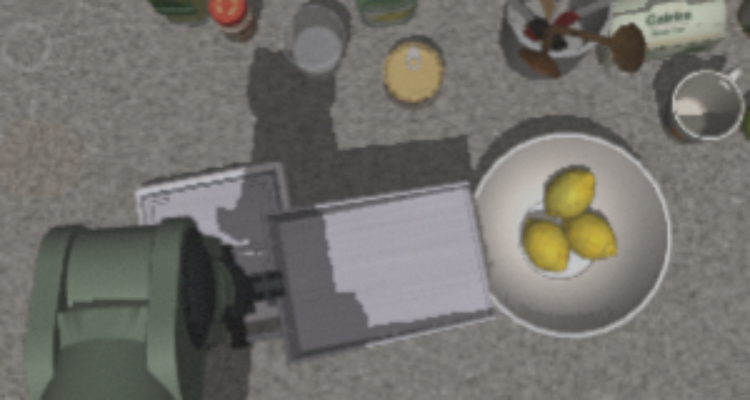

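The view shows all three lemons in the bowl, around (570,220), and the pan empty. Now I'll carry it back over the scale.

>>> servo_tool([
  {"twist": [0, 0, 0], "travel": [-0.006, 0.013, 0], "fingers": 1},
  {"twist": [0, 0, 0], "travel": [-0.007, 0.0155, 0], "fingers": 1},
  {"twist": [0, 0, 0], "travel": [-0.008, 0.018, 0], "fingers": 1},
  {"twist": [0, 0, 0], "travel": [-0.008, 0.018, 0], "fingers": 1},
  {"twist": [0, 0, 0], "travel": [-0.008, 0.018, 0], "fingers": 1},
  {"twist": [0, 0, 0], "travel": [-0.008, 0.018, 0], "fingers": 1},
  {"twist": [0, 0, 0], "travel": [-0.008, 0.018, 0], "fingers": 1},
  {"twist": [0, 0, 0], "travel": [-0.008, 0.018, 0], "fingers": 1},
  {"twist": [0, 0, 0], "travel": [-0.008, 0.018, 0], "fingers": 1},
  {"twist": [0, 0, 0], "travel": [-0.008, 0.0155, 0], "fingers": 1},
  {"twist": [0, 0, 0], "travel": [-0.007, 0.015, 0], "fingers": 1},
  {"twist": [0, 0, 0], "travel": [0, 0, 0], "fingers": 1},
])

```text
clock: 22.05
tool_pos: [0.4408, 0.311, 0.2035]
orientation: [-0.104, 0.995, 0.0, 0.0]
ft_force: [-0.5, -0.7, -3.7]
opening: 0.152
gripper_force: 98.8
```

>>> servo_tool([
  {"twist": [0, 0, 0], "travel": [0, 0, 0.015], "fingers": 1},
  {"twist": [0, 0, 0], "travel": [0, 0, 0.02], "fingers": 1},
  {"twist": [0, 0, 0], "travel": [0, 0, 0.02], "fingers": 1},
  {"twist": [0, 0, 0], "travel": [0, 0, 0.02], "fingers": 1},
  {"twist": [0, 0, 0], "travel": [0, 0, 0.012], "fingers": 1},
  {"twist": [0, 0, 0], "travel": [0, 0, 0], "fingers": 1},
  {"twist": [0, 0, 0], "travel": [0, 0, 0], "fingers": 1},
])

```text
clock: 22.92
tool_pos: [0.4408, 0.31, 0.1171]
orientation: [-0.103, 0.995, 0.0, 0.0]
ft_force: [0.1, 0.3, -2.2]
opening: 0.15
gripper_force: 98.8
```

```bash
python3 -c "
from h import *
s,r=st(); print([observe()['tool_pos'] for _ in range(1)])
print('seat target',r.inv().apply(np.array([.440,.310,.0925])-s['tool_pos']))
p=imaging.snapshot('top'); P=cloud(p,outline_of(p,'pan')[0]['mask'])
d=r.apply([0,-1,0]); l=r.apply([-1,0,0]); o=np.array(s['tool_pos'])+r.apply([0,-.152,.05])
X=(P-o)@d; Y=(P-o)@l; Z=P[:,2]-o[2]
k=(abs(Y)<.055)&(X>-.02)&(X<.105)&(Z<.03); c=np.linalg.lstsq(np.c_[X[k],Y[k],np.ones(k.sum())],Z[k],rcond=None)[0]; print('floor',k.sum(),c)
print([(n,np.array(m['xyz']).round(4).tolist(),m['conf']) for n in ['pan','pan_mouth','pan_grip'] for m in mark_of(p,n)[:1]],o)"
```

```text
t 22.93 pos [0.4408 0.31   0.1171] R [[-0.979, -0.205, 0.001], [-0.205, 0.979, 0.0], [-0.001, 0.0, -1.0]] F [ 0.1  0.3 -2.2] open 0.15031892008474018 g 98.82443904876709
[array([0.4408, 0.31  , 0.1171])]
seat target [0.0008 0.0002 0.0246]
floor 1545 [-0.0047  0.002   0.009 ]
[('pan', [0.4712, 0.1619, 0.0669], 0.62), ('pan_mouth', [0.4969, 0.0527, 0.0769], 0.81), ('pan_grip', [0.4404, 0.3107, 0.1126], 0.8)] [0.472  0.1613 0.0671]
```

The pan is level and hasn't slipped, and its x and y match the starting reading. I'll lower it slowly.

>>> servo_tool([
  {"twist": [0, 0, 0], "travel": [0.0005, 0, 0.004], "fingers": 1},
  {"twist": [0, 0, 0], "travel": [0, 0, 0.004], "fingers": 1},
  {"twist": [0, 0, 0], "travel": [0, 0, 0.004], "fingers": 1},
  {"twist": [0, 0, 0], "travel": [0, 0, 0.004], "fingers": 1},
  {"twist": [0, 0, 0], "travel": [0, 0, 0.003], "fingers": 1},
  {"twist": [0, 0, 0], "travel": [0, 0, 0.003], "fingers": 1},
  {"twist": [0, 0, 0], "travel": [0, 0, 0.0015], "fingers": 1},
  {"twist": [0, 0, 0], "travel": [0, 0, 0], "fingers": 1},
  {"twist": [0, 0, 0], "travel": [0, 0, 0], "fingers": 1},
])

```text
clock: 24.3
tool_pos: [0.44, 0.3099, 0.0934]
orientation: [-0.103, 0.995, 0.0, 0.0]
ft_force: [-0.3, 0.6, 0.7]
opening: 0.15
gripper_force: 99.2
```

>>> servo_tool([
  {"twist": [0, 0, 0], "travel": [0, 0, 0.0005], "fingers": 1},
  {"twist": [0, 0, 0], "travel": [0, 0, 0], "fingers": 0.65},
  {"twist": [0, 0, 0], "travel": [0, 0, 0], "fingers": 0.4},
  {"twist": [0, 0, 0], "travel": [0, 0, 0], "fingers": 0.1},
  {"twist": [0, 0, 0], "travel": [0, 0, 0], "fingers": 0},
  {"twist": [0, 0, 0], "travel": [0, 0, 0], "fingers": 0},
  {"twist": [0, 0, 0], "travel": [0, 0, -0.01], "fingers": 0},
  {"twist": [0, 0, 0], "travel": [0, 0, -0.02], "fingers": 0},
  {"twist": [0, 0, 0], "travel": [0, 0, -0.03], "fingers": 0},
  {"twist": [0, 0, 0], "travel": [0, 0, -0.03], "fingers": 0},
  {"twist": [0, 0, 0], "travel": [0, 0, -0.03], "fingers": 0},
  {"twist": [0, 0, 0], "travel": [0, 0, -0.03], "fingers": 0},
], squeeze=20)

```text
clock: 25.8
tool_pos: [0.4399, 0.3099, 0.2445]
orientation: [-0.103, 0.995, 0.0, 0.0]
ft_force: [0.5, -0.5, 0.7]
opening: 0.496
gripper_force: 0.0
```

>>> servo_tool([
  {"twist": [0, 0, 0], "travel": [0, 0.04, 0], "fingers": 0},
  {"twist": [0, 0, 0], "travel": [0, 0.04, 0], "fingers": 0},
  {"twist": [0, 0, 0], "travel": [0, 0, 0], "fingers": 0},
  {"twist": [0, 0, 0], "travel": [0, 0, 0], "fingers": 0},
])

```text
clock: 26.3
tool_pos: [0.4233, 0.3879, 0.2429]
orientation: [-0.104, 0.995, -0.0, 0.0]
ft_force: [-0.9, -0.8, -1.1]
opening: 0.5
gripper_force: 0.0
```

```bash
python3 -c "
from h import *
s,r,p=look(); cv2.imwrite('pics/t7.png',cv2.resize(p['pixels'][130:290,100:400],(750,400)))
m=outline_of(p,'pan')[0]['mask'];P=cloud(p,m)
d=r.apply([0,-1,0]); l=r.apply([-1,0,0]); o=np.array([.472,.1615,.042])
X=(P-o)@d; Y=(P-o)@l; Z=P[:,2]-o[2]
k=(abs(Y)<.055)&(abs(X-.01)<.085)&(Z<.03); c=np.linalg.lstsq(np.c_[X[k],Y[k],np.ones(k.sum())],Z[k],rcond=None)[0]; print('floor',k.sum(),c)
for q in (p,imaging.snapshot('scene')): print([(n,np.array(m['xyz']).round(3).tolist(),round(m['conf'],2)) for n in ['pan','pan_mouth','pan_grip','scale_seat','tumbler','small_tin','mug'] for m in mark_of(q,n)[:1]])"
```

```text
t 26.3 pos [0.4233 0.3879 0.2429] R [[-0.979, -0.206, 0.0], [-0.206, 0.979, -0.0], [0.0, -0.0, -1.0]] F [-0.9 -0.8 -1.1] open 0.4999701902625558 g 0.0
mouth [0.4783 0.1266 0.204 ]
lemons [([0.525, -0.271, 0.043], 0.73)]
bowl [([0.474, -0.252, 0.001], 0.75)]
floor 2033 [0.0002 0.0017 0.0107]
[('pan', [0.472, 0.162, 0.045], 0.93), ('pan_mouth', [0.496, 0.052, 0.058], 0.96), ('pan_grip', [0.44, 0.31, 0.088], 0.67), ('tumbler', [0.707, 0.048, -0.002], 0.85), ('small_tin', [0.676, -0.078, -0.0], 0.69), ('mug', [0.642, -0.436, 0.001], 0.6)]
[('pan', [0.468, 0.162, 0.042], 0.74), ('pan_mouth', [0.493, 0.045, 0.051], 0.56), ('pan_grip', [0.439, 0.308, 0.093], 0.88), ('tumbler', [0.494, 0.046, 0.053], 0.69)]
```

View pics/t7.png

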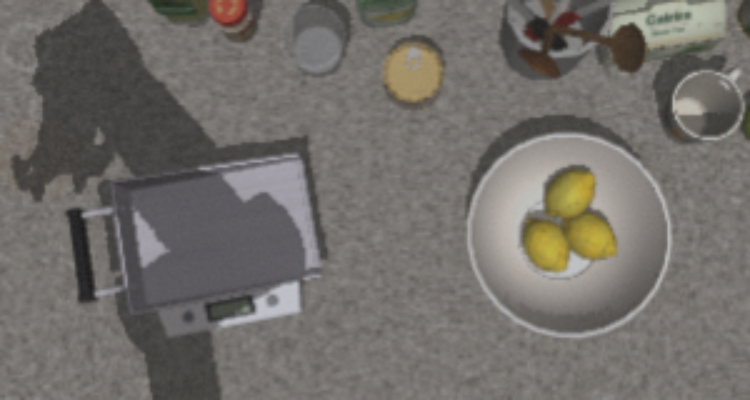

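The pan sits flat on the scale: the floor fit gives 10.7 mm against the nominal 11 mm, with less than 0.002 rad of tilt. The lemons are in the bowl, around (570,220), and the bystanders haven't moved. I'm handing it in.

```bash
python3 -c "
from plant import env
print(env.close_job())"
```

```text
the job is handed in; nothing more can be done
None
```

I tipped all three lemons into the bowl, set the empty pan back flat on the scale with its handle on the original side, and handed the job in at about 26 s; the judge returned no verdict.

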